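# Fan the spacer frames in the battery-pack tray

### The job

Fan out two spacer frames in the black tray, like shingles, starting from the orange starter plate: first lay the light blue frame with about a third of its length on the starter plate and its other end down on the white bed, then lay the dark blue frame likewise, about a third of its length on top of the light blue one and its other end down on the bed. Both lie lengthwise along the middle of the bed, in line with it. Leave the red-brown frame alone on its puck.

Things in the scene. Friction and masses are not known exactly. Their poses are not given: they have to be found in the camera images.
- tray_edge (a point): Fixed tray: black base 280x80x5 mm, white bed 260 long, 40 wide, top 25 mm above the table. At one end an orange starter plate 55x50x6 mm fixed on the bed, behind it a black stop, 60 wide, top at 40 mm. Point: middle of the starter's upper edge away from the stop, 31 mm above the table. x: along the bed, away from the stop (205 mm of bed ahead), y across, z up
- light_mid (a point): Light blue: flat rigid spacer frame 100 mm long (its x), 50 wide (its y), 6 thick, with a 48x20 mm window, about 45 g; the point is its centre, half-way up. Starts level and centred on a fixed round grey puck (40 mm across, 24 high, its foot 52 across, 3 high), overhanging it all round
- dark_mid (a point): Dark blue: flat rigid spacer frame 100 mm long (its x), 50 wide (its y), 6 thick, with a 48x20 mm window, about 45 g; the point is its centre, half-way up. Starts level and centred on a fixed round grey puck (40 mm across, 24 high, its foot 52 across, 3 high), overhanging it all round
- redbrown_mid (a point): Red-brown: flat rigid spacer frame 100 mm long (its x), 50 wide (its y), 6 thick, with a 48x20 mm window, about 45 g; the point is its centre, half-way up. Starts level and centred on a fixed round grey puck (40 mm across, 24 high, its foot 52 across, 3 high), overhanging it all round. A bystander, to be left alone
There are look-alikes about, which are no part of the job. What is shaped like the part that bears dark_mid but green is not meant. Leave any green look-alike of the part that bears light_mid alone.

How it is judged:
On the way:
1. the light blue frame lies let go and at rest in line on the bed, sloping, with about a third on the starter plate (x of light_mid in the frame of tray_edge between 0.002 and 0.032 m and y of light_mid in the frame of tray_edge between -0.015 and 0.015 m and angle between the x axis of light_mid and the x axis of tray_edge, either way round below 0.2 rad and angle between light_mid's own z axis and vertical between 0.035 and 0.17 rad and linear speed of light below 0.02 m/s and contact force between the fingers and light below 0.05 N), for 0.2 s.
At the end, for the whole second after the job is handed in: Light blue overlaps the starter plate by 18 to 48 mm; dark blue lies on light blue, farther from the stop, centres 52 to 82 mm apart; both slope 2 to 10 degrees down to the bed, centres within 15 mm of the bed's middle line, lengths within 11 degrees of it, at rest (x of light_mid in the frame of tray_edge between 0.002 and 0.032 m and y of light_mid in the frame of tray_edge between -0.015 and 0.015 m and angle between the x axis of each of light_mid, dark_mid and the x axis of tray_edge, either way round below 0.2 rad and angle between light_mid's own z axis and vertical between 0.035 and 0.17 rad and y of dark_mid in the frame of tray_edge between -0.015 and 0.015 m and angle between dark_mid's own z axis and vertical between 0.035 and 0.17 rad and horizontal distance between dark_mid and light_mid between 0.052 and 0.082 m and x of dark_mid in the frame of tray_edge between 0.05 and 0.116 m and contact force between dark and light above 0.03 N and linear speed of each of light, dark below 0.02 m/s); the robot touches nothing.
It fails at once if the red-brown frame is moved more than 20 mm (distance of redbrown_mid from where it was at the start of the episode above 0.02 m).
It also fails if it takes over 51 s, if anything falls off the work surface, if the arm or the gripper's body presses on something with over 40 N, if the wrist force passes 120 N, or if a joint passes its speed limit or range.

### The arm

A 6-joint arm with a two-finger parallel gripper is mounted at the origin on the work surface. World frame = base frame: x ahead of the robot, y to its left, z up, the work surface at z = 0. Lengths are in m, angles in rad, forces in N, time in s.
With the tool pointing down it reaches from about 0.4 to 0.825 m from the base axis. Payload 7 kg.
Tool frame: the origin (TCP) lies on the centre line of the jaws, within the pads' length; the fingertips stand 22 mm ahead of it and the grasp point (between the pads) lies 3 mm ahead of it; z points along the fingers, y is the line along which they close (so a half turn about z gives the same grasp; the last joint's range is limited). The gripper opens to 85 mm and grips with 20 to 120 N. Pads are 22 mm wide; open, the fingers measure 114 mm over their backs; the gripper's body (76 mm by 85 mm) begins 54 mm behind the grasp point. The pads swing forward as they close: fully open they stand 13 mm farther back than shut.
Start: joints at [1.478, 0.359, 0.012, 0, -1.224, -0.288], TCP at [0.251, 0.627, 0.253] pointing down, gripper open.
Joint ranges: [-3.07, 3.07], [-1.43, 2.12], [-1.02, 1.25], [-3.03, 1.67], [-3.05, -0], [-3.03, 3.03]. Speed limits (rad/s): [2.39, 2.39, 3.01, 3.14, 3.14, 3.14].

### API

Orientations are given as a 3x3 rotation matrix whose columns are the frame's x, y, z axes.
In Python, from workcell import env, imaging, ticket gives the robot as it stands.
- The arm moves only by the tool step_arm, never from a script. Its argument "deltas" is a list of rows, each a list of 4 numbers: the shift along the tool's x, y, z in units of 0.6 m (1.0 is 0.6 m), then the turn about the tool's z in units of 90 degrees (1.0 is 90 degrees). A call has 1 to 5 rows; each row is the pose to reach, as a shift and turn from the pose commanded when the call began, along the tool's axes at that moment; what a row does not reach only later rows make up. A row lasts 1/8 s, in which the tool goes at most 62.5 mm and 10.7 degrees, less where a joint would pass 70% of its speed; a pose out of reach is approached as far as the arm can. A call with a number of a shift or a turn outside -1 to 1 is refused whole. A call with a gripper value outside its range is refused whole. "gripper" is the gripper command: -1 is shut, 1 is fully open, values between are in proportion, set as the call begins (left out, the last holds). The fingers move at their own pace and stop on an object; "newtons" is the grip in N (left out, the last holds). Time passes only in rows, so rows that repeat a pose let the fingers close. It gives the time, the measured TCP pose, the force, the opening and the grip force at its end, in the units of the state.
- env.state(): the state, without advancing time (a new reading comes with each control period).
- imaging.capture(name): name is "scene" or "top"; returns a dict with "image" (384x512x3 uint8, red, green, blue), "z_map" (384x512 float32, m along the optical axis (not along the pixel's ray), 0 where there is no reading), "mtx" (3x3 intrinsics, pixels), "R" (3x3) and "t" (3): a world point X has camera coordinates R X + t. Camera axes: x right, y down, z forward; pixel columns grow to the right and rows downward; lengths in m; the calibration is good to about 2 mm. A picture is of the moment at which its call begins.
- ticket.hand_in(): hands the job in; it is judged then, once.
The state is a dict: "time_s": time; "qpos": joint angles; "qvel": joint speeds; "effort": joint torques, N m; "ee_pos": TCP position; "orientation": TCP orientation; "ft_force": force on the tool from outside, world axes, zero at the start; "ft_torque": the same for the moment, N m; "finger_gap": finger opening in m; "grasp_force": force on a finger pad.
Only numpy, scipy, OpenCV 4.12 (cv2) and the standard library are available. Lean on these libraries where they do the work, as an engineer would, in place of code of your own. Each camera call takes 0.05 s, during which the arm holds its last target. There are 200 camera calls.

## Working session

There is one attempt and no reset: what is moved stays moved. The work goes in short steps, Python scripts to look and compute and a tool call to move; the robot and the scene stay as the last step left them, time stands still between calls to the robot, and variables do not carry over. Pictures are saved under pics/ and viewed, at most 10 in all, crops included, and the job is handed in when it is done.

Besides the shell and the picture viewer there is one more tool, called after ">>>" as name(argument=value, ...) on one line, values as JSON. step_arm: Moves the arm, as the interface text tells. Shifts and turns lie within -1 to 1; 1 stands for 0.6 m of shift or 90 degrees of turn. Its arguments: {"type":"object","properties":{"deltas":{"type":"array"},"gripper":{"type":"number"},"newtons":{"type":"number"}},"required":["deltas"]}

```bash
mkdir -p pics; ls; python3 - <<'E'
from workcell import env, imaging
import numpy as np,cv2
s=env.state();print(s['time_s'],s['ee_pos'],s['orientation'],s['finger_gap'])
o=[]
for n in("scene","top"):
    d=imaging.capture(n);np.savez(f"pics/{n}0.npz",**d);cv2.imwrite(f"pics/{n}0.png",d["image"][:,:,::-1]);print(n,d['mtx'],d['R'],d['t'])
E
```

```text
pics
0.0 [0.25072723 0.62619466 0.25234425] [[ 9.28317129e-01 -3.71788991e-01 -5.05144413e-04]
 [-3.71789304e-01 -9.28315649e-01 -1.66444024e-03]
 [ 1.49887095e-04  1.73293568e-03 -9.99998487e-01]] 0.08520438054531237
scene [[480.38157261   0.         255.27858661]
 [  0.         480.38157261 195.08537946]
 [  0.           0.           1.        ]] [[-0.04687443  0.99884146 -0.01088703]
 [ 0.83775822  0.03337446 -0.54502047]
 [-0.54402569 -0.03466822 -0.83835205]] [ 0.07898607 -0.39492271  1.4504997 ]
top [[382.29302724   0.         253.56813778]
 [  0.         382.29302724 196.39862419]
 [  0.           0.           1.        ]] [[ 6.04925146e-02 -9.98168651e-01  1.95952103e-05]
 [-9.70592327e-01 -5.88258753e-02 -2.33431043e-01]
 [ 2.33004702e-01  1.41018118e-02 -9.72373358e-01]] [-0.06526572  0.48902607  0.79539741]
```

View pics/top0.png

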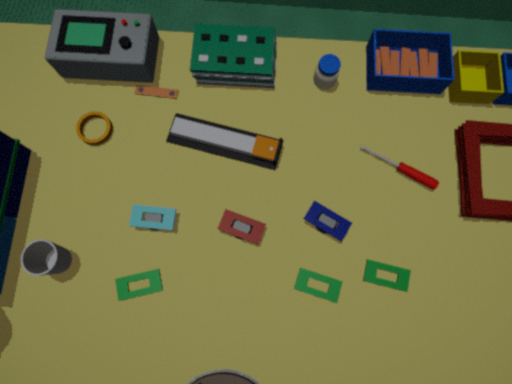

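View pics/scene0.png

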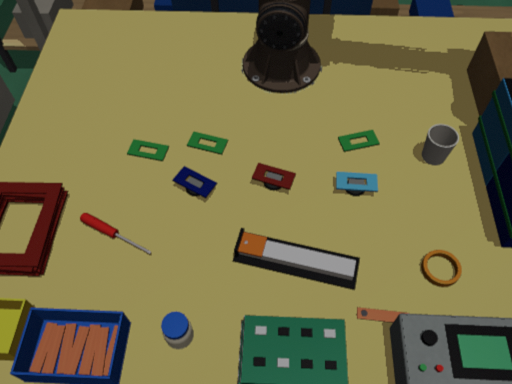

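The top view shows light blue at (153,217), red-brown at (242,227) and dark blue at (328,221). The tray runs from (172,130) to (280,150), with the orange starter at (265,147). The green frames lie flat nearer the robot. The scene view agrees.

```bash
cat > h.py <<'E'
import numpy as np,cv2
from workcell import env, imaging
def ray(d,uv,z):
    uv=np.atleast_2d(uv).astype(float)
    r=np.c_[uv,np.ones(len(uv))]@np.linalg.inv(d['mtx']).T@d['R']
    c=-d['R'].T@d['t']
    return c+r*((z-c[2])/r[:,2])[:,None]
def mask(d,name):
    h,s,v=cv2.split(cv2.cvtColor(d['image'],cv2.COLOR_RGB2HSV))
    f={'light':(h>85)&(h<105)&(s>110)&(v>110),'dark':(h>112)&(h<130)&(s>150)&(v>60),
       'red':((h<6)|(h>172))&(s>120)&(v>80),'orange':(h>6)&(h<20)&(s>190)&(v>120),
       'white':(s<75)&(v>120)}[name]
    return f.astype(np.uint8)
def find(d,name,z,near=None,R=.12,area=True):
    m=mask(d,name);best=None
    for c in cv2.findContours(m,cv2.RETR_EXTERNAL,cv2.CHAIN_APPROX_NONE)[0]:
        if cv2.contourArea(c)<60: continue
        P=ray(d,c[:,0],z)[:,:2]
        (cx,cy),(w,h),a=cv2.minAreaRect((P*1000).astype(np.float32))
        L,W=max(w,h),min(w,h); a=a if w>h else a+90
        a=(a+90)%180-90
        if near is None or np.hypot(cx/1000-near[0],cy/1000-near[1])<R:
            print(name,'c %.1f %.1f  LxW %.1f %.1f  ang %.1f'%(cx,cy,L,W,a))
E
python3 - <<'E'
from h import *
for n in("top","scene"):
    d=dict(np.load(f"pics/{n}0.npz"));print(n)
    ctr={'light':(153,217),'red':(242,227),'dark':(328,221),'orange':(265,147),'white':(215,137)} if n=="top" else {'light':(357,182),'red':(273,176),'dark':(194,181),'orange':(252,245),'white':(310,257)}
    for k,z in dict(light=.03,red=.03,dark=.03,orange=.031,white=.025).items():
        find(d,k,z,ray(d,ctr[k],z)[0],.04)
E
```

```text
top
light c 437.0 210.5  LxW 59.4 45.0  ang 85.3
red c 427.0 -11.9  LxW 95.9 47.6  ang 72.9
dark c 452.2 -205.9  LxW 94.7 47.4  ang 61.6
orange c 620.6 -54.8  LxW 50.8 48.2  ang 78.5
white c 647.7 72.4  LxW 202.7 38.7  ang 78.1
scene
light c 441.9 190.9  LxW 96.0 48.9  ang 87.7
red c 432.3 -13.4  LxW 95.8 44.6  ang 72.7
dark c 458.6 -207.9  LxW 97.0 45.8  ang 61.8
orange c 624.9 -56.4  LxW 53.7 48.8  ang 78.2
white c 651.6 70.5  LxW 204.3 38.9  ang 78.1
```

```bash
cat >> h.py <<'E'
def plan(x,y,z,yaw):
    s=env.state();R=np.array(s['orientation']);p=np.array(s['ee_pos'])
    cur=np.degrees(np.arctan2(R[1,0],R[0,0]))
    print('t %.2f p'%s['time_s'],p.round(4),'yaw %.1f'%cur,'gap %.4f'%s['finger_gap'])
    print('delta',(R.T@(np.array([x,y,z])-p)/.6).round(3),'turn %.3f'%(-((yaw-cur+180)%360-180)/90))
E
python3 - <<'E'
from h import *
d=dict(np.load("pics/top0.npz"))
h=cv2.cvtColor(d['image'],cv2.COLOR_RGB2HSV);print(h[214:222:3,130:177:4].tolist()[0])
m=((h[...,0]>80)&(h[...,0]<108)&(h[...,1]>60)&(h[...,2]>80))[195:240,120:185]
pts=np.argwhere(m)[:,::-1]+[120,195]
P=ray(d,pts,.03)[:,:2]*1000
print(cv2.minAreaRect(P.astype(np.float32)))
plan(.4395,.1915,.25,-92.3)
E
```

```text
[[36, 67, 138], [92, 116, 147], [92, 117, 146], [91, 93, 102], [30, 15, 103], [102, 12, 106], [100, 14, 106], [93, 27, 112], [92, 108, 90], [92, 107, 146], [92, 106, 145], [91, 101, 131]]
((436.2493591308594, 192.00660705566406), (100.12336730957031, 50.24299621582031), 87.3677978515625)
t 0.10 p [0.2507 0.6263 0.2524] yaw -21.8 gap 0.0855
delta [0.561 0.556 0.005] turn 0.783
```

>>> step_arm(deltas=[[0.56,0.556,0.005,0.783],[0.56,0.556,0.005,0.783],[0.56,0.556,0.005,0.783],[0.56,0.556,0.005,0.783],[0.56,0.556,0.005,0.783]], gripper=1, newtons=30)

```text
time_s: 0.72
ee_pos: [0.3752, 0.3378, 0.2512]
orientation: [[0.244, -0.97, -0.0], [-0.97, -0.244, -0.0], [0.0, 0.0, -1.0]]
ft_force: [1.5, 0.5, 0.2]
finger_gap: 0.0855
grasp_force: 0.0
```

```bash
python3 -c "
from h import *
plan(.439,.1915,.13,-92.4)"
```

```text
t 0.72 p [0.3752 0.3378 0.2512] yaw -75.9 gap 0.0855
delta [ 0.262 -0.044  0.202] turn 0.184
```

>>> step_arm(deltas=[[0.262,-0.044,0.1,0.184],[0.262,-0.044,0.2,0.184],[0.262,-0.044,0.2,0.184],[0.262,-0.044,0.2,0.184],[0.262,-0.044,0.2,0.184]])

```text
time_s: 1.35
ee_pos: [0.4398, 0.1934, 0.1308]
orientation: [[-0.038, -0.999, -0.001], [-0.999, 0.038, -0.001], [0.001, 0.001, -1.0]]
ft_force: [-0.2, 0.1, 0.3]
finger_gap: 0.0852
grasp_force: 0.0
```

```bash
python3 -c "
from h import *
plan(.439,.1915,.032,-92.4)"
```

```text
t 1.35 p [0.4398 0.1934 0.1308] yaw -92.2 gap 0.0852
delta [0.003 0.001 0.165] turn 0.002
```

>>> step_arm(deltas=[[0.003,0.001,0.08,0],[0.003,0.001,0.16,0],[0.003,0.001,0.168,0],[0.003,0.001,0.168,0]])

```text
time_s: 1.85
ee_pos: [0.4398, 0.1939, 0.0318]
orientation: [[-0.035, -0.999, 0.001], [-0.999, 0.035, 0.001], [-0.001, -0.001, -1.0]]
ft_force: [0.4, -0.7, -0.2]
finger_gap: 0.0853
grasp_force: 0.0
```

>>> step_arm(deltas=[[0,0,0,0],[0,0,0,0],[0,0,0,0],[0,0,0,0],[0,0,0,0]], gripper=-1, newtons=30)

```text
time_s: 2.48
ee_pos: [0.4398, 0.1932, 0.0321]
orientation: [[-0.036, -0.999, 0.002], [-0.999, 0.036, 0.002], [-0.002, -0.002, -1.0]]
ft_force: [-3.7, 1.4, 10.3]
finger_gap: 0.0493
grasp_force: 29.6
```

>>> step_arm(deltas=[[0,0,-0.05,0],[0,0,-0.1,0],[0,0,-0.15,0],[0,0,-0.15,0],[0,0,-0.15,0]])

```text
time_s: 3.1
ee_pos: [0.4389, 0.1922, 0.1207]
orientation: [[-0.037, -0.999, 0.0], [-0.999, 0.037, 0.001], [-0.001, -0.0, -1.0]]
ft_force: [0.1, 0.6, -1.3]
finger_gap: 0.0491
grasp_force: 32.0
```

```bash
python3 - <<'E'
from h import *
s=env.state()['ee_pos']
for n in("scene","top"):
    d=imaging.capture(n);cv2.imwrite(f"pics/{n}1.png",d["image"][:,:,::-1]);find(d,'light',s[2]-.003,s,.08)
plan(.6319,-.0121,.12,-101.9)
E
```

```text
light c 442.8 227.5  LxW 48.9 22.4  ang -5.6
light c 435.9 166.3  LxW 46.6 46.2  ang -2.8
t 3.20 p [0.4386 0.192  0.1199] yaw -92.1 gap 0.0490
delta [ 0.328 -0.334 -0.   ] turn 0.109
```

View pics/scene1.png

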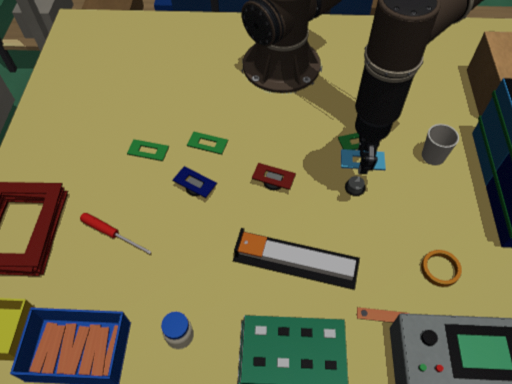

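The scene view shows light blue held level in the gripper around (363,160), centred to about 1 mm. Next I carry it to the tray.

>>> step_arm(deltas=[[0.328,-0.334,0,0.109],[0.328,-0.334,0,0.109],[0.328,-0.334,0,0.109],[0.328,-0.334,0,0.109],[0.328,-0.334,0,0.109]])

```text
time_s: 3.82
ee_pos: [0.6333, -0.0143, 0.1187]
orientation: [[-0.208, -0.978, -0.002], [-0.978, 0.208, -0.001], [0.001, 0.002, -1.0]]
ft_force: [0.2, 0.6, -2.0]
finger_gap: 0.0493
grasp_force: 32.0
```

```bash
python3 -c "
from h import *
plan(.6319,-.0121,.055,-101.9)"
```

```text
t 3.83 p [ 0.6333 -0.0143  0.1187] yaw -102.0 gap 0.0493
delta [-0.003  0.003  0.106] turn -0.001
```

>>> step_arm(deltas=[[-0.002,0.002,0.06,0],[-0.002,0.002,0.11,0],[-0.002,0.002,0.118,0],[-0.002,0.002,0.118,0],[-0.002,0.002,0.118,0]])

```text
time_s: 4.45
ee_pos: [0.6321, -0.0098, 0.051]
orientation: [[-0.206, -0.979, 0.002], [-0.979, 0.206, 0.0], [-0.001, -0.002, -1.0]]
ft_force: [0.3, -0.3, -0.8]
finger_gap: 0.0495
grasp_force: 32.0
```

```bash
python3 - <<'E'
from h import *
for n in("scene","top"):
    d=imaging.capture(n);print(n)
    im=d["image"][:,:,::-1]
    c=im[190:320,190:400] if n=="scene" else im[80:200,140:330]
    cv2.imwrite(f"pics/{n}2.png",cv2.resize(c,None,fx=3,fy=3))
    find(d,'light',.041,(.632,-.012),.08);find(d,'orange',.031,(.62,-.055),.05);find(d,'white',.025,(.65,.07),.09)
plan(.6319,-.0121,.040,-101.9)
E
```

```text
scene
light c 636.7 17.5  LxW 51.9 39.0  ang -15.1
light c 622.9 -47.1  LxW 48.2 27.2  ang -10.5
orange c 625.5 -59.3  LxW 48.8 48.7  ang 77.0
white c 658.0 101.2  LxW 142.9 41.5  ang 77.9
top
light c 626.0 -37.9  LxW 48.9 39.5  ang -12.7
light c 638.5 27.8  LxW 48.0 26.0  ang 3.5
orange c 618.3 -66.5  LxW 50.2 28.5  ang -13.7
white c 654.9 107.5  LxW 139.0 42.8  ang 78.1
t 4.55 p [ 0.6319 -0.0098  0.051 ] yaw -101.9 gap 0.0494
delta [ 0.004 -0.001  0.018] turn 0.000
```

View pics/scene2.png

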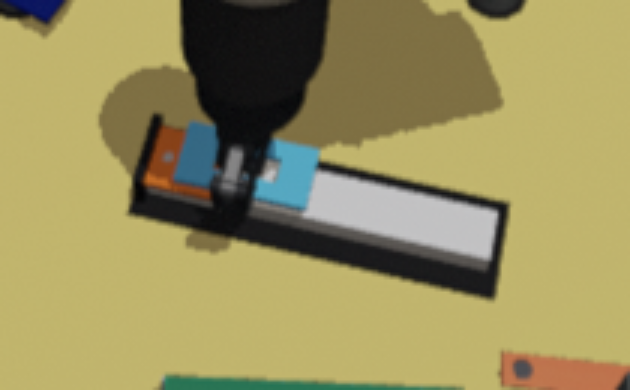

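The crop shows light blue in line above the tray, with its rear on the orange plate and the gripper just ahead of the plate. I lower it to contact and release.

>>> step_arm(deltas=[[0.003,0,0.01,0],[0.003,0,0.018,0],[0.003,0,0.018,0],[0.003,0,0.018,0]])

```text
time_s: 5.05
ee_pos: [0.6308, -0.012, 0.039]
orientation: [[-0.206, -0.979, -0.0], [-0.979, 0.206, -0.0], [0.0, 0.0, -1.0]]
ft_force: [-2.2, -0.4, 3.7]
finger_gap: 0.0492
grasp_force: 32.3
```

>>> step_arm(deltas=[[0,0,0,0],[0,0,0,0],[0,0,0,0],[0,0,0,0]], gripper=0.6)

```text
time_s: 5.55
ee_pos: [0.6308, -0.0119, 0.0388]
orientation: [[-0.206, -0.978, -0.0], [-0.978, 0.206, -0.0], [0.0, 0.0, -1.0]]
ft_force: [-0.9, 0.2, -1.0]
finger_gap: 0.0683
grasp_force: 0.0
```

>>> step_arm(deltas=[[0,0,-0.04,0],[0,0,-0.12,0],[0,0,-0.2,0],[0,0,-0.2,0],[0,0,-0.2,0]])

```text
time_s: 6.18
ee_pos: [0.6306, -0.0119, 0.1589]
orientation: [[-0.206, -0.978, 0.0], [-0.978, 0.206, 0.0], [-0.0, -0.0, -1.0]]
ft_force: [-0.9, 0.6, -1.0]
finger_gap: 0.0682
grasp_force: 0.0
```

```bash
python3 -c "
from h import *
plan(.4555,-.207,.15,-118.3)"
```

```text
t 6.17 p [ 0.6306 -0.0119  0.1589] yaw -101.9 gap 0.0682
delta [0.378 0.218 0.015] turn 0.182
```

>>> step_arm(deltas=[[0.378,0.218,0.015,0.182],[0.378,0.218,0.015,0.182],[0.378,0.218,0.015,0.182],[0.378,0.218,0.015,0.182],[0.378,0.218,0.015,0.182]], gripper=1)

```text
time_s: 6.8
ee_pos: [0.4525, -0.2086, 0.1485]
orientation: [[-0.477, -0.879, -0.003], [-0.879, 0.477, 0.001], [0.001, 0.003, -1.0]]
ft_force: [0.4, -0.0, -0.2]
finger_gap: 0.0852
grasp_force: 0.0
```

```bash
python3 - <<'E'
from h import *
for n in("scene","top"):
    d=imaging.capture(n);print(n)
    im=d["image"][:,:,::-1]
    c=im[190:320,190:400] if n=="scene" else im[80:200,140:330]
    cv2.imwrite(f"pics/{n}3.png",cv2.resize(c,None,fx=3,fy=3))
    find(d,'light',.035,(.632,-.012),.08);find(d,'orange',.031,(.62,-.055),.05);find(d,'white',.025,(.65,.07),.09);find(d,'dark',.03,(.4555,-.207),.09)
plan(.4555,-.207,.032,-118.3)
E
```

```text
scene
light c 633.1 -14.4  LxW 99.4 48.9  ang 75.8
orange c 621.4 -74.2  LxW 49.5 18.7  ang -10.1
white c 658.4 102.6  LxW 139.4 40.7  ang 78.1
white c 629.4 -12.6  LxW 44.9 17.5  ang 77.8
dark c 464.6 -196.4  LxW 71.3 45.7  ang 62.5
top
white c 680.9 31.3  LxW 314.9 231.0  ang 89.0
dark c 462.8 -184.7  LxW 47.5 46.5  ang -28.4
t 6.90 p [ 0.4547 -0.2077  0.1491] yaw -118.4 gap 0.0852
delta [-0.002 -0.001  0.195] turn -0.001
```

View pics/scene3.png

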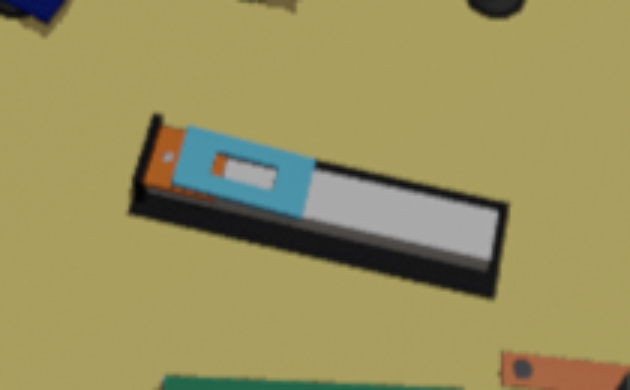

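Light blue lies in line and sloping, about a third of it on the starter; its x in the tray frame is about 15 mm and y about 0. Now the dark blue frame.

>>> step_arm(deltas=[[-0.002,-0.001,0.1,0],[-0.002,-0.001,0.19,0],[-0.002,-0.001,0.198,0],[-0.002,-0.001,0.198,0],[-0.002,-0.001,0.198,0]])

```text
time_s: 7.52
ee_pos: [0.4589, -0.206, 0.033]
orientation: [[-0.473, -0.881, 0.003], [-0.881, 0.473, -0.0], [-0.001, -0.003, -1.0]]
ft_force: [-0.4, 0.6, -0.2]
finger_gap: 0.0853
grasp_force: 0.0
```

>>> step_arm(deltas=[[0,0,0,0],[0,0,0,0],[0,0,0,0],[0,0,0,0],[0,0,0,0]], gripper=-1)

```text
time_s: 8.15
ee_pos: [0.4577, -0.2062, 0.0322]
orientation: [[-0.474, -0.881, 0.002], [-0.881, 0.474, -0.0], [-0.001, -0.001, -1.0]]
ft_force: [-1.9, 1.3, 8.1]
finger_gap: 0.0492
grasp_force: 29.8
```

>>> step_arm(deltas=[[0,0,-0.05,0],[0,0,-0.1,0],[0,0,-0.17,0],[0,0,-0.17,0],[0,0,-0.17,0]])

```text
time_s: 8.78
ee_pos: [0.4569, -0.206, 0.1331]
orientation: [[-0.474, -0.88, 0.001], [-0.88, 0.474, 0.0], [-0.001, -0.0, -1.0]]
ft_force: [-0.7, 0.1, -1.1]
finger_gap: 0.0494
grasp_force: 31.8
```

```bash
python3 - <<'E'
from h import *
s=env.state()['ee_pos']
for n in("scene","top"):
    d=imaging.capture(n);find(d,'dark',s[2]-.003,s,.08)
plan(.6454,.053,.13,-101.9)
E
```

```text
dark c 472.4 -183.1  LxW 46.5 39.5  ang -28.3
dark c 434.2 -231.8  LxW 35.5 31.5  ang -28.0
dark c 467.9 -178.7  LxW 47.9 33.0  ang -24.3
t 8.88 p [ 0.4565 -0.206   0.1323] yaw -118.3 gap 0.0490
delta [-0.529 -0.073  0.003] turn -0.182
```

>>> step_arm(deltas=[[-0.529,-0.073,0.003,-0.182],[-0.529,-0.073,0.003,-0.182],[-0.529,-0.073,0.003,-0.182],[-0.529,-0.073,0.003,-0.182],[-0.529,-0.073,0.003,-0.182]])

```text
time_s: 9.5
ee_pos: [0.6419, 0.0479, 0.1299]
orientation: [[-0.206, -0.979, -0.002], [-0.979, 0.206, -0.001], [0.001, 0.002, -1.0]]
ft_force: [0.5, -0.8, 0.3]
finger_gap: 0.0489
grasp_force: 31.8
```

>>> step_arm(deltas=[[0,0,0,0],[0,0,0,0]])

```text
time_s: 9.75
ee_pos: [0.6406, 0.0463, 0.1296]
orientation: [[-0.206, -0.979, -0.003], [-0.979, 0.206, -0.001], [0.002, 0.003, -1.0]]
ft_force: [-0.1, -0.7, -0.7]
finger_gap: 0.0496
grasp_force: 31.8
```

```bash
python3 -c "
from h import *
plan(.6454,.053,.05,-101.9)"
```

```text
t 9.75 p [0.6406 0.0463 0.1296] yaw -101.9 gap 0.0496
delta [-0.013 -0.006  0.133] turn 0.000
```

>>> step_arm(deltas=[[-0.012,-0.006,0.06,0],[-0.012,-0.006,0.11,0],[-0.012,-0.006,0.128,0],[-0.012,-0.006,0.128,0],[-0.012,-0.006,0.128,0]])

```text
time_s: 10.38
ee_pos: [0.6472, 0.0524, 0.0559]
orientation: [[-0.206, -0.978, 0.002], [-0.978, 0.206, 0.0], [-0.001, -0.002, -1.0]]
ft_force: [-0.4, -1.1, 0.2]
finger_gap: 0.0492
grasp_force: 31.8
```

```bash
python3 - <<'E'
from h import *
d=imaging.capture("scene")
cv2.imwrite("pics/scene4.png",cv2.resize(d["image"][190:320,190:400,::-1],None,fx=3,fy=3))
find(d,'light',.035,(.632,-.012),.08);find(d,'dark',.05,(.645,.053),.09)
plan(.6454,.053,.0425,-101.9)
E
```

```text
light c 628.9 -31.5  LxW 63.1 49.4  ang 75.6
dark c 655.2 80.4  LxW 49.4 33.2  ang -16.8
t 10.43 p [0.6473 0.0526 0.056 ] yaw -101.9 gap 0.0493
delta [-0.     0.003  0.023] turn -0.000
```

View pics/scene4.png

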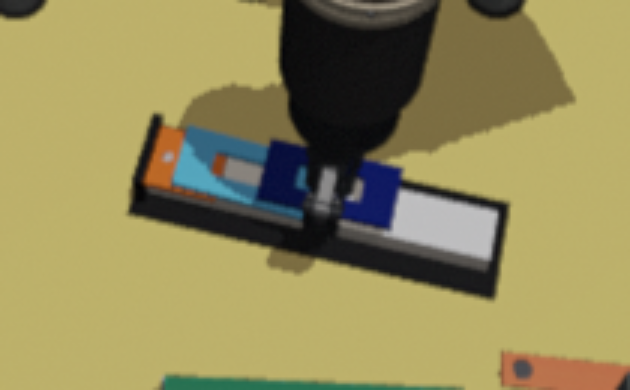

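Dark blue hovers in line, overlapping light blue by about a third. I lower it and release.

>>> step_arm(deltas=[[0,0.003,0.012,0],[0,0.003,0.022,0],[0,0.003,0.022,0],[0,0.003,0.022,0]])

```text
time_s: 10.92
ee_pos: [0.6447, 0.053, 0.0415]
orientation: [[-0.206, -0.979, -0.0], [-0.979, 0.206, -0.0], [0.0, 0.0, -1.0]]
ft_force: [-0.8, 0.4, 2.6]
finger_gap: 0.0491
grasp_force: 32.1
```

>>> step_arm(deltas=[[0,0,0,0],[0,0,0,0],[0,0,0,0],[0,0,0,0]], gripper=0.6)

```text
time_s: 11.42
ee_pos: [0.6447, 0.0529, 0.0413]
orientation: [[-0.206, -0.978, -0.0], [-0.978, 0.206, -0.0], [0.0, 0.0, -1.0]]
ft_force: [-0.5, -0.9, 0.0]
finger_gap: 0.0683
grasp_force: 0.0
```

>>> step_arm(deltas=[[0,0,-0.04,0],[0,0,-0.12,0],[0,0,-0.2,0],[0,0,-0.25,0],[0,0,-0.25,0]])

```text
time_s: 12.05
ee_pos: [0.6462, 0.0533, 0.1947]
orientation: [[-0.206, -0.979, 0.005], [-0.979, 0.206, 0.002], [-0.003, -0.005, -1.0]]
ft_force: [-0.2, 0.6, 0.1]
finger_gap: 0.0682
grasp_force: 0.0
```

>>> step_arm(deltas=[[0.4,0.15,0,0],[0.4,0.15,0,0],[0.4,0.15,0,0],[0.4,0.15,0,0],[0.4,0.15,0,0]])

```text
time_s: 12.68
ee_pos: [0.5043, -0.1658, 0.1907]
orientation: [[-0.21, -0.978, -0.002], [-0.978, 0.21, 0.0], [0.0, 0.002, -1.0]]
ft_force: [1.5, 0.7, -0.1]
finger_gap: 0.0683
grasp_force: 0.0
```

```bash
python3 - <<'E'
from h import *
d=imaging.capture("scene")
cv2.imwrite("pics/scene5.png",cv2.resize(d["image"][190:320,190:400,::-1],None,fx=3,fy=3))
find(d,'light',.035,(.632,-.012),.08);find(d,'dark',.035,(.645,.053),.09);find(d,'white',.025,(.65,.12),.09);find(d,'orange',.031,(.62,-.07),.05)
find(d,'red',.03,(.43,-.013),.05)
E
```

```text
light c 629.0 -30.6  LxW 65.5 49.0  ang 76.5
dark c 647.0 49.3  LxW 96.9 48.1  ang 75.6
white c 665.1 134.2  LxW 74.5 40.6  ang 78.0
white c 643.5 53.7  LxW 37.3 17.5  ang 76.7
orange c 621.4 -74.2  LxW 49.5 18.7  ang -10.1
```

View pics/scene5.png

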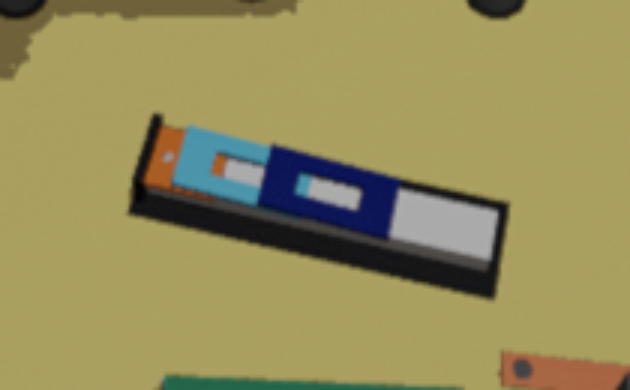

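The final crop shows both frames shingled in line on the bed, centres about 65 mm apart and light blue still on the starter.

>>> step_arm(deltas=[[0,0,0,0],[0,0,0,0],[0,0,0,0]])

```text
time_s: 13.1
ee_pos: [0.5077, -0.1625, 0.1911]
orientation: [[-0.205, -0.979, -0.0], [-0.979, 0.205, 0.0], [0.0, 0.0, -1.0]]
ft_force: [0.5, 0.0, -0.1]
finger_gap: 0.0686
grasp_force: 0.0
```

```bash
python3 -c "
from workcell import ticket
print(ticket.hand_in())"
```

```text
the job is handed in; nothing more can be done
None
```

Job handed in at about 13 s, no verdict returned: light blue lies a third on the starter plate and dark blue a third on light blue (centres about 65 mm apart), both in line on the bed, and the arm never went near the red-brown frame, though it was hidden in the last picture.

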